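Tip the standing wood sample onto the measuring stage

ROBOT

A 6-joint arm with a two-finger parallel gripper is mounted at the origin on the work surface. World frame = base frame: x ahead of the robot, y to its left, z up, the work surface at z = 0. Lengths are in mm, angles in rad, forces in N, time in s.
With the tool pointing down it reaches from about 400 to 925 mm from the base axis. Payload 12.5 kg.
Tool frame: the origin (TCP) lies midway between the tips of the shut fingers; the grasp point (between the pads) lies 19 mm behind it; x points along the fingers, y is the direction in which the jaws open and shut, and the axes are right-handed (so a half turn about x gives the same grasp; the last joint's range is limited). The gripper opens to 95 mm and grips with 3 to 60 N. Pads are 20 mm wide; open, the fingers measure 119 mm over their backs; the gripper's body (75 mm by 180 mm) begins 59 mm behind the grasp point.
Start: joints at [1.194, 0.491, 1.559, -0, 1.092, -0.106], TCP at [167.171, 602.246, 214.661] pointing down, gripper open.
Joint ranges: [-3.1, 3.1], [-0.84, 2.19], [0.05, 2.79], [-1.13, 4.28], [0.06, 2.93], [-2.69, 2.69]. Speed limits (rad/s): [2.22, 2.22, 2.79, 3.14, 3.14, 3.14].

INTERFACE

Orientations are given as a unit quaternion [w, x, y, z].
In Python, from cell import robot gives the robot as it stands.
- The arm moves only by the tool arm_command, never from a script. Its argument "series" is a list of rows, each an object with "xyz": the shift along the world's x, y, z in m, a list of three; "rot": the turn, a rotation vector about the world's x, y, z in degrees, a list of three; "jaw": the opening, from -1 (shut) to 1 (fully open). In form: [{"xyz": [tx, ty, tz], "rot": [ax, ay, az], "jaw": jaw}, ...]. A call has 1 to 12 rows; each row is the pose to reach, as a shift and turn from the pose measured when the call began; what a row does not reach only later rows make up. A row lasts 1/8 s, in which the tool goes at most 62.5 mm and 10.7 degrees, less where a joint would pass 70% of its speed; a pose out of reach is approached as far as the arm can. A call with a gripper value outside its range is refused whole. The fingers move at their own pace and stop on an object; "grip_force" is the grip in N (left out, the last holds). Time passes only in rows, so rows that repeat a pose let the fingers close. It gives the time, the measured TCP pose, the force and the opening at its end, in the units of the state.
- robot.sense(): the state, without advancing time (a new reading comes with each control period).
- robot.get_image(name): name is "scene" or "top"; returns a dict with "pixels" (384x512x3 uint8, blue, green, red), "fx", "fy", "cx", "cy" (pixels), "R" (3x3) and "t" (3): a world point X has camera coordinates R X + t. Camera axes: x right, y down, z forward; pixel columns grow to the right and rows downward; lengths in mm; the calibration is good to about 2 mm. A picture is of the moment at which its call begins. There is no depth.
- robot.hand_in(): hands the job in, once; it reports no verdict.
The state is a dict: "time_s": time; "q": joint angles; "joint_velocities": joint speeds; "tau": joint torques, N m; "tool_pos": TCP position; "tcp_rot": TCP orientation; "contact_force": force on the tool from outside, world axes, zero at the start; "torque": the same for the moment, N m; "finger_gap": finger opening in mm.
Only numpy, scipy, OpenCV 4.12 (cv2) and the standard library are available. Lean on these libraries where they do the work, as an engineer would, in place of code of your own. Each camera call takes 0.05 s, during which the arm holds its last target. There are 200 camera calls.

TASK

Three wooden tree-ring samples stand on end on the ledge of the measuring stage. Tip the tallest one over against the edge of the black plate, by pushing high on its ringed face, so that it ends lying flat on the plate, ringed face up and pointing straight away from the edge, with its foot end still at the edge. Do not lift or carry it, and leave the two shorter blocks standing where they are.

Things in the scene. Friction and masses are not known exactly. Their poses are not given: they have to be found in the camera images.
- sample: the tallest of three pale wooden blocks standing in a row on the ledge, in any order: 60 x 60 mm in plan, 130 mm tall, 0.25 to 0.5 kg, loose. Origin at its underside's centre; z up along its height, x towards the plate. Its -x face, away from the plate, carries dark growth-ring lines. Its foot starts 5 to 10 mm short of the plate's edge, turned up to 3 degrees.
- block_a: one of the two shorter wooden blocks on the ledge, a bystander: 60 x 60 mm in plan, 90 mm tall, loose, also with ring lines on the -x face. Origin at the centre of its underside, z up. Neighbouring blocks in the row stand 130 mm apart centre to centre (give or take 6 mm).
- block_b: one of the two shorter wooden blocks on the ledge, a bystander: 60 mm deep (x) by 70 mm wide (y), 70 mm tall, loose, also with ring lines on the -x face. Origin at the centre of its underside, z up. Neighbouring blocks in the row stand 130 mm apart centre to centre (give or take 6 mm).
- stage: fixed measuring stage: grey base 12 mm high, 420 mm wide (y), x = -100 to 220 mm; on it a full-width black plate, x = 0 to 220 mm, top 22 mm above the table. The blocks stand on the bare ledge at x < 0; the plate's near edge (10 mm step) is the stop. Origin at table height below that edge's middle; x points from ledge across plate, z up. A steel loupe 30 mm tall stands at x about 190 mm.
There are look-alikes about, which are no part of the job. Leave any turquoise look-alike of the sample alone.

How it is judged (in metres and radians):
On the way:
1. the tall block leans over by 15 degrees or more with its foot still down at the plate's edge (underside's centre within 80 mm short of the edge) (angle between sample's own z axis and vertical above 0.26 rad and x of sample in the frame of stage between -0.08 and 0.03 m and z of sample in the frame of stage below 0.07 m), for 0.05 s.
At the end, for the whole second after the job is handed in: The tall block lies at rest flat on the plate (within 10 degrees and 10 mm), ringed face up, within 15 degrees of square to the edge, its foot end from 45 mm short of the edge to 40 mm past it; the shorter blocks stand upright within 20 mm of their starts (angle between sample's own z axis and vertical between 1.39579 and 1.74579 rad and angle between sample's own x axis and vertical above 2.96659 rad and z of sample in the frame of stage between 0.042 and 0.062 m and x of sample in the frame of stage between -0.045 and 0.04 m and angle between the z axis of sample and the x axis of stage, either way round below 0.26 rad and linear speed of sample below 0.02 m/s and angle between each of block_a, block_b's own z axis and vertical below 0.17 rad and distance of each of block_a, block_b from where it was at the start of the episode below 0.02 m); the robot touches nothing.
It fails at once if the tall block is lifted (its underside's centre rises more than 90 mm above the table) (z of sample in the frame of stage above 0.09 m).
It fails at once if a shorter block is knocked over or pushed away by more than 20 mm (angle between block_a's own z axis and vertical above 0.35 rad or distance of block_a from where it was at the start of the episode above 0.02 m).
It fails at once if a shorter block is knocked over or pushed away by more than 20 mm (angle between block_b's own z axis and vertical above 0.35 rad or distance of block_b from where it was at the start of the episode above 0.02 m).
It also fails if it takes over 32 s, if anything falls off the work surface, if the arm or the gripper's body presses on something with over 40 N, if the wrist force passes 120 N, or if a joint passes its speed limit or range.

## Working session

There is one attempt and no reset: what is moved stays moved. The work goes in short steps, Python scripts to look and compute and a tool call to move; the robot and the scene stay as the last step left them, time stands still between calls to the robot, and variables do not carry over. Pictures are saved under pics/ and viewed, about 8 in all and at most 12, crops included, and the job is handed in when it is done.

Besides the shell and the picture viewer there is one more tool, called after "Emit:" as name([rows], argument=value, ...), one row to a line, values as JSON. arm_command: Moves the arm, as the interface text tells. Its arguments: {"type":"object","properties":{"series":{"type":"array"},"grip_force":{"type":"number"}},"required":["series"]}

```bash
mkdir -p pics; cat > h.py <<'E'
import numpy as np, cv2
from cell import robot
def grab(n,tag):
    im=robot.get_image(n); im['pixels']=np.array(im['pixels'],np.uint8); cv2.imwrite(f'pics/{tag}.png',im['pixels']); np.save(f'pics/{tag}.npy',im,allow_pickle=True); return im
def load(tag): return np.load(f'pics/{tag}.npy',allow_pickle=True).item()
def ray(im,u,v,z):
    R=np.array(im['R']);t=np.array(im['t']);c=-R.T@t
    d=R.T@np.array([(u-im['cx'])/im['fx'],(v-im['cy'])/im['fy'],1]); return c+d*(z-c[2])/d[2]
def proj(im,X):
    p=np.array(im['R'])@np.array(X,float)+im['t']; return im['fx']*p[0]/p[2]+im['cx'],im['fy']*p[1]/p[2]+im['cy']
E
python3 - <<'E'
from h import *
a=grab('scene','s0');b=grab('top','t0')
for i in(a,b): print(-np.array(i['R']).T@i['t'],np.round(i['R'],2).tolist(),i['fx'])
cv2.imwrite('pics/both.png',cv2.resize(np.vstack([a['pixels'],b['pixels']]),None,fx=.78,fy=.78,interpolation=cv2.INTER_AREA))
print(robot.sense())
E
```

```text
[1175.69291602  130.43483443  424.86984018] [[-0.27, 0.96, -0.02], [0.5, 0.13, -0.86], [-0.82, -0.24, -0.52]] 367.05314456198266
[494.24789887 -37.05488676 685.38759705] [[0.0, -1.0, -0.01], [-0.99, -0.0, -0.15], [0.15, 0.01, -0.99]] 348.9185002962911
{'time_s': 0.1, 'q': array([ 1.19438505e+00,  4.91488006e-01,  1.55939029e+00,  7.24178948e-06,
        1.09168069e+00, -1.05649378e-01]), 'joint_velocities': array([-8.96161626e-04, -3.22054904e-03, -2.40638710e-03,  9.74234156e-04,
       -4.10114308e-05,  7.24925190e-04]), 'tau': array([ 3.31547359e-03, -6.13624120e+01, -2.58605272e+01,  6.94370549e-02,
        4.70672816e-02, -2.50382311e-05]), 'tool_pos': array([167.09438653, 602.03108525, 214.12657052]), 'tcp_rot': array([ 0.70055274,  0.09510656,  0.70072026, -0.09576903]), 'contact_force': array([-0.30660222,  0.99636715, -0.14981377]), 'torque': array([ 0.00300641,  0.01403979, -0.02932903]), 'finger_gap': 94.87227596349628}
```

View pics/both.png

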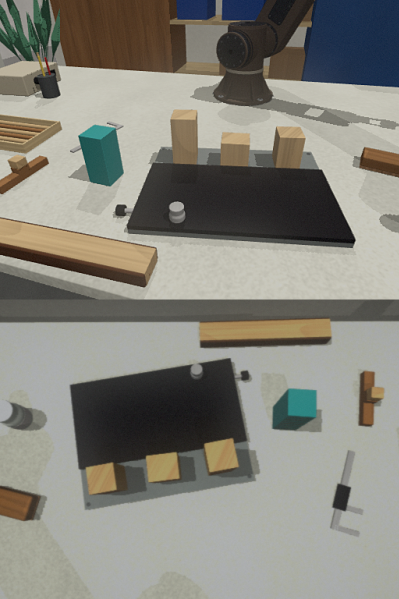

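Both views show three pale blocks on the ledge, with the black plate beyond. In the scene view, at full resolution, they are near (236,175), (301,192) and (370,190). The left one looks tallest, and it should be the right one in the top view, near (283,200). The turquoise block at (130,198) is the look-alike. Next I'll enlarge and measure.

```bash
cat > m.py <<'E'
from h import *
b=load('t0'); p=b['pixels']; hsv=cv2.cvtColor(p,cv2.COLOR_BGR2HSV)
blk=((hsv[...,2]<45)).astype(np.uint8); blk=cv2.morphologyEx(blk,cv2.MORPH_OPEN,np.ones((5,5)))
c=max(cv2.findContours(blk,0,2)[0],key=cv2.contourArea)
h=cv2.convexHull(c); q=cv2.approxPolyDP(h,12,True)[:,0]; print('plate px',q.tolist()); 
for u,v in q: print(' ',np.round(ray(b,u,v,22)[:2],1))
wood=((hsv[...,0]>8)&(hsv[...,0]<30)&(hsv[...,1]>70)&(hsv[...,2]>110)).astype(np.uint8)*255
for c in cv2.findContours(wood,0,2)[0]:
    if cv2.contourArea(c)<500: continue
    r=cv2.minAreaRect(c); print('wood',np.round(r[0],1),np.round(r[1],1),round(r[2],1),cv2.approxPolyDP(c,4,True)[:,0].tolist())
o=p.copy()
cv2.drawContours(o,cv2.findContours(wood,0,2)[0],-1,(0,0,255),1);cv2.polylines(o,[q.reshape(-1,1,2)],True,(255,0,0),1)
t=cv2.resize(o[60:270,80:340],(780,630)); s=cv2.resize(load('s0')['pixels'][125:235,190:420],None,fx=2.6,fy=2.6)
cv2.imwrite('pics/c1.png',cv2.resize(t,(743,600)));cv2.imwrite('pics/c2.png',s)
E
python3 m.py
```

```text
plate px [[300, 129], [291, 174], [151, 208], [112, 162], [128, 124], [265, 94]]
  [ 718.5 -119.9]
  [ 628. -101.]
  [561.4 167.6]
  [651.5 248.2]
  [728.8 221.3]
  [791.4 -50.9]
wood [ 16.2 263.7] [41.  31.3] 14.0 [[0, 244], [0, 251], [7, 254], [0, 254], [0, 273], [29, 281], [39, 254]]
wood [129.1 229.2] [35.4 36.8] 79.7 [[144, 209], [110, 215], [114, 249], [149, 243]]
wood [208.1 214.6] [34.1 40.7] 82.9 [[225, 196], [187, 201], [190, 233], [229, 229]]
wood [283.5 199.2] [37.7 38.8] 79.2 [[298, 178], [262, 185], [268, 220], [305, 214]]
wood [339.8  38.1] [ 23.3 168.3] 88.3 [[423, 26], [257, 29], [256, 51], [424, 47]]
```

View pics/c1.png

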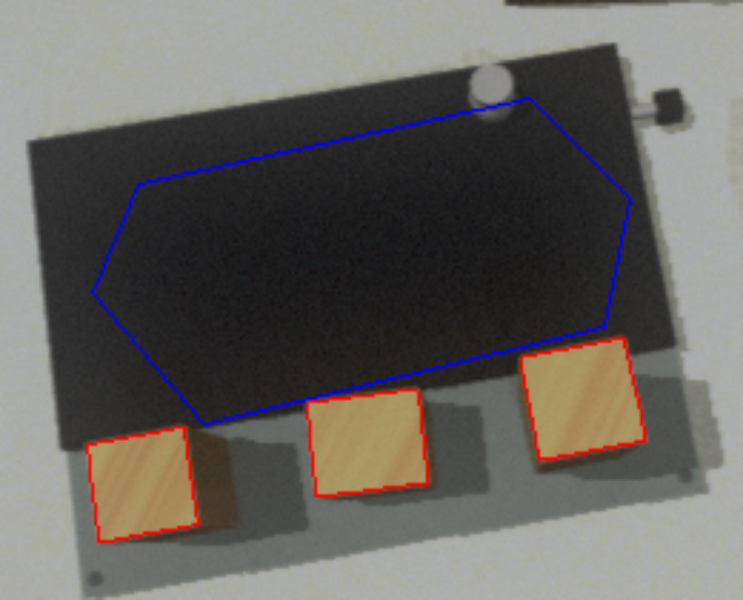

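View pics/c2.png

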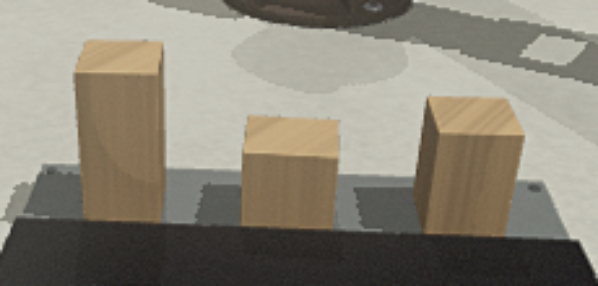

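```bash
cat > m2.py <<'E'
from h import *
b=load('t0'); 
P=[ray(b,u,v,22)[:2] for u,v in [(101.7,217.5),(316.5,181),(295.2,75.4),(89.8,109.3)]]
P=np.array(P); print(np.round(P,1), 'sides',[round(np.linalg.norm(P[i]-P[(i+1)%4])) for i in range(4)])
n=(P[2]-P[1])+(P[3]-P[0]); e=P[0]-P[1]; e/=np.linalg.norm(e); ex=np.array([e[1],-e[0]]); ex*=np.sign(ex@n); O=(P[0]+P[1])/2
print('stage O',O.round(1),'yaw',np.degrees(np.arctan2(ex[1],ex[0])),'from sides',np.degrees(np.arctan2(n[1],n[0])))
for nm,Z,q in [('tall R',142,[[298,178],[262,185],[268,220],[305,214]]),('mid',82,[[225,196],[187,201],[190,233],[229,229]]),('left',102,[[144,209],[110,215],[114,249],[149,243]])]:
    X=np.array([ray(b,u+(.5 if u>=np.mean(q,0)[0] else -.5),v+(.5 if v>=np.mean(q,0)[1] else -.5),Z)[:2] for u,v in q]); c=X.mean(0); d=c-O
    a=np.degrees(np.arctan2(*((X[0]-X[3]+X[1]-X[2])[::-1])))
    print(nm,c.round(1),'sides',[round(np.linalg.norm(X[i]-X[(i+1)%4]),1) for i in range(4)],'yaw',a.round(1),'in stage',(d@ex).round(1),(d@np.array([-ex[1],ex[0]])).round(1))
a=load('s0')
for z in(12,142):print(proj(a,[*c,z]))
# scene top face height: project tall centre at 142
T=np.array([ray(b,283.5,199.2,142)]);print('tall top centre in scene',proj(a,T[0]))
E
python3 m2.py
```

```text
[[ 543.   261. ]
 [ 614.3 -149.9]
 [ 831.1 -112. ]
 [ 759.4  299.7]] sides [417, 220, 418, 220]
stage O [578.6  55.5] yaw 9.847134155925042 from sides 10.032370457734546
tall R [563.7 -76.8] sides [np.float64(59.6), np.float64(57.5), np.float64(59.9), np.float64(59.5)] yaw 9.5 in stage -37.4 -127.8
mid [544.   49.9] sides [np.float64(68.6), np.float64(57.6), np.float64(69.1), np.float64(59.6)] yaw 7.3 in stage -35.1 0.3
left [518.2 177.6] sides [np.float64(59.4), np.float64(58.9), np.float64(60.1), np.float64(59.3)] yaw 10.5 in stage -38.6 130.6
(np.float64(364.7399543521874), np.float64(208.66615180493955))
(np.float64(374.83739354792294), np.float64(149.65496863306404))
tall top centre in scene (np.float64(235.4466481863655), np.float64(146.25520157374226))
```

The tall block is confirmed. Its top at z=142 measures 60x59 mm and reprojects into the scene view at (235,146), where it is seen at (236,147). The crops show it at left in the scene view and right in the top view. The turquoise block isn't in the row. Next I'll work out the approach.

```bash
cat >> h.py <<'E'
from scipy.spatial.transform import Rotation as Ro
O=np.array([578.6,55.5]); th=np.radians(9.9); ex=np.array([np.cos(th),np.sin(th)]); ey=np.array([-ex[1],ex[0]])
def W(x,y): return O+x*ex+y*ey
def toS(p): d=np.array(p[:2])-O; return d@ex,d@ey
def rel(x,y,z):
    s=robot.sense(); return np.r_[W(x,y),z]-s['tool_pos']
E
python3 - <<'E'
from h import *
s=robot.sense(); q=s['tcp_rot']; R=Ro.from_quat([*q[1:],q[0]]); print(R.as_matrix().round(3))
for sg in(1,-1):
    y=sg*np.r_[ey,0]; x=np.array([0,0,-1.]); T=Ro.from_matrix(np.c_[x,y,np.cross(x,y)]); print(sg,np.degrees((T*R.inv()).as_rotvec()).round(2))
print(rel(-105,-128,214),W(-105,-128))
E
```

```text
[[-0.     0.267  0.964]
 [-0.001  0.964 -0.267]
 [-1.    -0.001 -0.   ]]
1 [ 6.000e-02 -1.000e-02  2.541e+01]
-1 [-1.0000e-02 -8.0000e-02 -1.5459e+02]
[ 3.30076059e+02 -6.90677635e+02 -1.26570516e-01] [497.17044559 -88.64654928]
```

Emit:
arm_command([
  {"xyz": [0.04, -0.045, 0.02], "rot": [0, 0, 2], "jaw": -0.5},
  {"xyz": [0.08, -0.09, 0.03], "rot": [0, 0, 4], "jaw": -0.5},
  {"xyz": [0.12, -0.135, 0.03], "rot": [0, 0, 6], "jaw": -0.5},
  {"xyz": [0.16, -0.18, 0.03], "rot": [0, 0, 8], "jaw": -0.5},
  {"xyz": [0.2, -0.225, 0.03], "rot": [0, 0, 10], "jaw": -0.5},
  {"xyz": [0.23, -0.27, 0.03], "rot": [0, 0, 12], "jaw": -0.5},
  {"xyz": [0.26, -0.32, 0.03], "rot": [0, 0, 14], "jaw": -0.5},
  {"xyz": [0.28, -0.37, 0.03], "rot": [0, 0, 16], "jaw": -0.5},
  {"xyz": [0.29, -0.42, 0.03], "rot": [0, 0, 18], "jaw": -0.5},
  {"xyz": [0.3, -0.47, 0.03], "rot": [0, 0, 20], "jaw": -0.5},
  {"xyz": [0.31, -0.52, 0.03], "rot": [0, 0, 22], "jaw": -0.5},
  {"xyz": [0.32, -0.57, 0.03], "rot": [0, 0, 24], "jaw": -0.5},
])

```text
time_s: 1.6
tool_pos: [487.1, 30.4, 244.1]
tcp_rot: [0.705, -0.053, 0.705, 0.052]
contact_force: [0.8, 0.6, -1.3]
finger_gap: 23.5
```

```bash
cat > st.py <<'E'
from h import *
s=robot.sense(); q=s['tcp_rot']; R=Ro.from_quat([*q[1:],q[0]]); y=np.r_[ey,0]; x=np.array([0,0,-1.]); T=Ro.from_matrix(np.c_[x,y,np.cross(x,y)])
print(s['time_s'],s['tool_pos'].round(1),'stage',np.round(toS(s['tool_pos']),1),'F',s['contact_force'].round(1),'gap',s['finger_gap'],'q',s['q'].round(2))
print('rot left',np.degrees((T*R.inv()).as_rotvec()).round(2),'rel to (-105,-128,122)',rel(-105,-128,122).round(1))
E
python3 st.py
```

```text
1.6 [487.1  30.4 244.1] stage [-94.5  -9. ] F [ 0.8  0.6 -1.3] gap 23.511356490001994 q [-0.07  0.26  1.85 -0.    1.03 -1.79]
rot left [ 0.05 -0.01  1.35] rel to (-105,-128,122) [  10.1 -119.  -122.1]
```

Emit:
arm_command([
  {"xyz": [0, -0.05, 0], "rot": [0, 0, 1.4], "jaw": -0.5},
  {"xyz": [0, -0.1, 0], "rot": [0, 0, 1.4], "jaw": -0.5},
  {"xyz": [0.01, -0.119, -0.02], "rot": [0, 0, 1.4], "jaw": -0.5},
  {"xyz": [0.01, -0.119, -0.07], "rot": [0, 0, 1.4], "jaw": -0.5},
  {"xyz": [0.01, -0.119, -0.11], "rot": [0, 0, 1.4], "jaw": -0.5},
  {"xyz": [0.01, -0.119, -0.122], "rot": [0, 0, 1.4], "jaw": -0.5},
  {"xyz": [0.01, -0.119, -0.122], "rot": [0, 0, 1.4], "jaw": -0.5},
])

```text
time_s: 2.48
tool_pos: [497.2, -88.6, 122.1]
tcp_rot: [0.704, -0.062, 0.705, 0.061]
contact_force: [-0.2, -0.8, 0.6]
finger_gap: 23.9
```

```bash
python3 st.py; python3 - <<'E'
from h import *
b=grab('top','t1');a=grab('scene','s1')
cv2.imwrite('pics/c3.png',np.hstack([cv2.resize(b['pixels'][140:280,220:360],(400,400)),cv2.resize(a['pixels'][90:230,190:330],(400,400))]))
E
```

```text
2.475 [497.2 -88.6 122.1] stage [-104.9 -128. ] F [-0.2 -0.8  0.6] gap 23.872143263786114 q [-0.31  0.45  1.95 -0.    0.74 -2.05]
rot left [ 0.04 -0.05 -0.06] rel to (-105,-128,122) [-0.1 -0.1 -0.1]
```

View pics/c3.png

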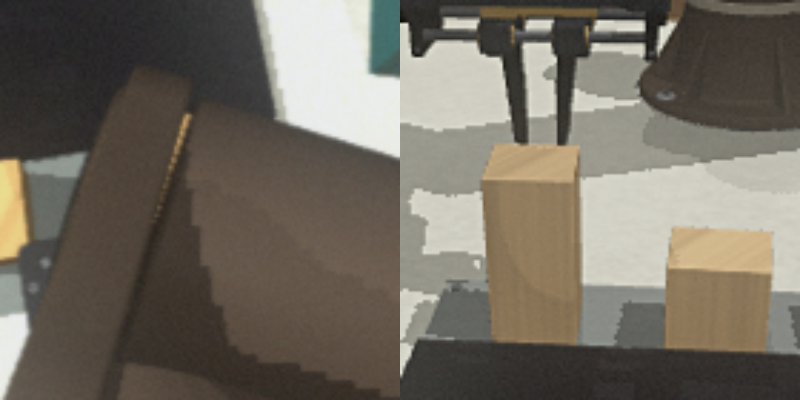

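The fingers are behind the tall block, centred on it at crop (540,140). The block is undisturbed. Pushing along the stage's x.

Emit:
arm_command([
  {"xyz": [0.01, 0.0017, 0], "rot": [0, 0, 0], "jaw": -0.5},
  {"xyz": [0.018, 0.0031, 0], "rot": [0, 0, 0], "jaw": -0.5},
  {"xyz": [0.022, 0.0038, 0], "rot": [0, 0, 0], "jaw": -0.5},
  {"xyz": [0.026, 0.0045, 0], "rot": [0, 0, 0], "jaw": -0.5},
  {"xyz": [0.03, 0.0052, 0], "rot": [0, 0, 0], "jaw": -0.5},
  {"xyz": [0.034, 0.0059, 0], "rot": [0, 0, 0], "jaw": -0.5},
  {"xyz": [0.038, 0.0066, 0], "rot": [0, 0, 0], "jaw": -0.5},
  {"xyz": [0.042, 0.0073, 0], "rot": [0, 0, 0], "jaw": -0.5},
  {"xyz": [0.046, 0.008, 0], "rot": [0, 0, 0], "jaw": -0.5},
  {"xyz": [0.05, 0.0087, 0], "rot": [0, 0, 0], "jaw": -0.5},
  {"xyz": [0.054, 0.0094, 0], "rot": [0, 0, 0], "jaw": -0.5},
])

```text
time_s: 3.95
tool_pos: [552.1, -79.3, 123.3]
tcp_rot: [0.705, -0.062, 0.704, 0.061]
contact_force: [-0.5, 0.9, 0.7]
finger_gap: 23.5
```

```bash
python3 st.py; python3 - <<'E'
from h import *
a=grab('scene','s2')
cv2.imwrite('pics/c4.png',cv2.resize(a['pixels'][90:240,190:390],(800,600)))
E
```

```text
3.95 [552.1 -79.3 123.3] stage [ -49.3 -128.2] F [-0.5  0.9  0.7] gap 23.529692279797228 q [-0.26  0.51  1.82 -0.    0.81 -2.  ]
rot left [ 0.09  0.1  -0.06] rel to (-105,-128,122) [-54.9  -9.3  -1.3]
```

View pics/c4.png

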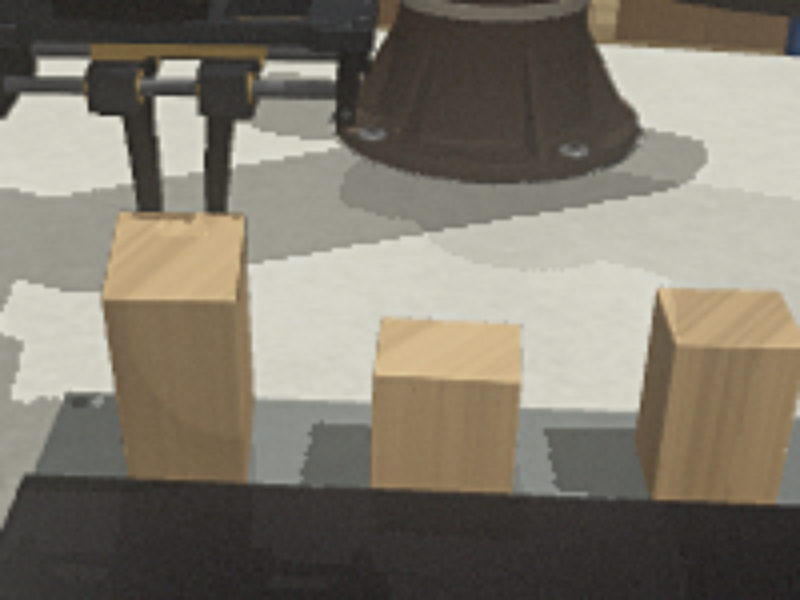

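The block leans with its foot still at the edge, around crop y=480, and the neighbours haven't moved. Continuing slowly past the balance point.

Emit:
arm_command([
  {"xyz": [0.003, 0.0005, 0], "rot": [0, 0, 0], "jaw": -0.5},
  {"xyz": [0.006, 0.001, 0], "rot": [0, 0, 0], "jaw": -0.5},
  {"xyz": [0.009, 0.0015, 0], "rot": [0, 0, 0], "jaw": -0.5},
  {"xyz": [0.012, 0.002, 0], "rot": [0, 0, 0], "jaw": -0.5},
  {"xyz": [0.015, 0.0026, 0], "rot": [0, 0, 0], "jaw": -0.5},
  {"xyz": [0.018, 0.0031, 0], "rot": [0, 0, 0], "jaw": -0.5},
  {"xyz": [0.021, 0.0036, 0], "rot": [0, 0, 0], "jaw": -0.5},
  {"xyz": [0.024, 0.0042, 0], "rot": [0, 0, 0], "jaw": -0.5},
  {"xyz": [0.027, 0.0047, 0], "rot": [0, 0, 0], "jaw": -0.5},
  {"xyz": [0.03, 0.0052, 0], "rot": [0, 0, 0], "jaw": -0.5},
  {"xyz": [0.033, 0.0058, 0], "rot": [0, 0, 0], "jaw": -0.5},
  {"xyz": [0.036, 0.0063, 0], "rot": [0, 0, 0], "jaw": -0.5},
])

```text
time_s: 5.5
tool_pos: [588.7, -72.9, 123.3]
tcp_rot: [0.705, -0.062, 0.704, 0.061]
contact_force: [0.3, 0.2, 0.3]
finger_gap: 24.1
```

```bash
python3 st.py; python3 - <<'E'
from h import *
a=grab('scene','s3')
cv2.imwrite('pics/c5.png',cv2.resize(a['pixels'][90:270,190:430],(800,600)))
E
```

```text
5.5 [588.7 -72.9 123.3] stage [ -12.1 -128.3] F [0.3 0.2 0.3] gap 24.114862328659147 q [-0.23  0.55  1.74 -0.    0.85 -1.98]
rot left [ 0.09  0.12 -0.06] rel to (-105,-128,122) [-91.6 -15.7  -1.3]
```

View pics/c5.png

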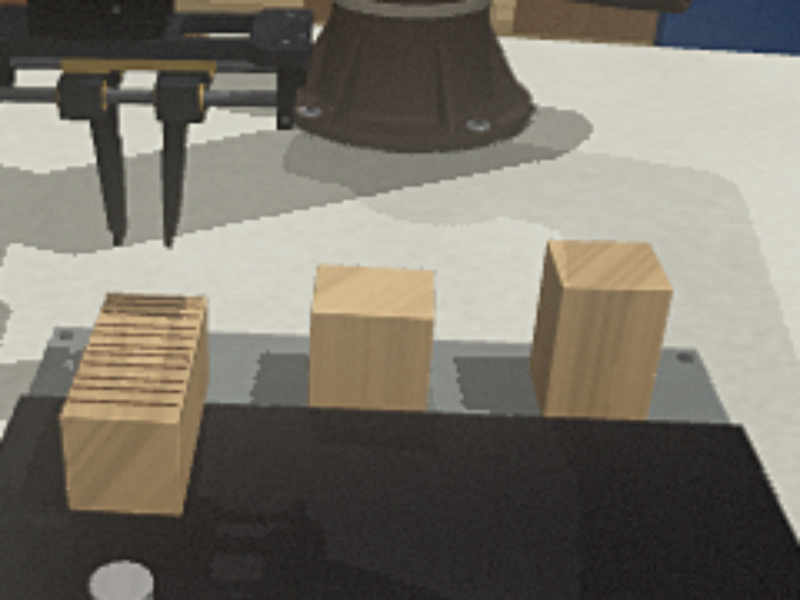

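The block lies flat, rings up, with its near face at crop (125,460). The neighbours are standing. I'll retract the arm up and back, then measure from above.

Emit:
arm_command([
  {"xyz": [-0.01, 0, 0.04], "rot": [0, 0, 0], "jaw": -0.5},
  {"xyz": [-0.04, 0, 0.09], "rot": [0, 0, 0], "jaw": -0.5},
  {"xyz": [-0.08, -0.04, 0.12], "rot": [0, 0, 0], "jaw": -0.5},
  {"xyz": [-0.1, -0.09, 0.12], "rot": [0, 0, 0], "jaw": -0.5},
  {"xyz": [-0.11, -0.14, 0.12], "rot": [0, 0, 0], "jaw": -0.5},
  {"xyz": [-0.12, -0.19, 0.12], "rot": [0, 0, 0], "jaw": -0.5},
  {"xyz": [-0.14, -0.24, 0.12], "rot": [0, 0, 0], "jaw": -0.5},
  {"xyz": [-0.15, -0.29, 0.12], "rot": [0, 0, 0], "jaw": -0.5},
  {"xyz": [-0.15, -0.29, 0.12], "rot": [0, 0, 0], "jaw": -0.5},
])

```text
time_s: 6.68
tool_pos: [438.1, -365.7, 242.9]
tcp_rot: [0.705, -0.061, 0.704, 0.059]
contact_force: [-1.2, 1.3, 0.2]
finger_gap: 23.8
```

```bash
python3 - <<'E'
from h import *
b=grab('top','t4'); p=b['pixels']; hsv=cv2.cvtColor(p,cv2.COLOR_BGR2HSV)
def cen(im,Zs):
    hsv=cv2.cvtColor(im['pixels'],cv2.COLOR_BGR2HSV)
    w=((hsv[...,0]>8)&(hsv[...,0]<30)&(hsv[...,1]>70)&(hsv[...,2]>110)).astype(np.uint8)*255
    w=cv2.morphologyEx(w,cv2.MORPH_CLOSE,np.ones((7,7)))
    for c in cv2.findContours(w,0,2)[0]:
        if cv2.contourArea(c)<500: continue
        r=cv2.minAreaRect(c); u,v=r[0]
        if not(100<u<330 and 80<v<260): continue
        Z=82 if 170<u<240 else 102 if u<170 else Zs
        X=np.array([ray(im,*k,Z)[:2] for k in cv2.boxPoints(r)]); S=np.array([toS(x) for x in X])
        print(np.round(r[0],1),'stage c',S.mean(0).round(1),'x',np.sort(S[:,0]).round(1),'sides',[np.linalg.norm(X[i]-X[i-1]).round(1) for i in (1,2)],'angle to ex',[np.degrees(np.arctan2(*(S[i]-S[i-1])[::-1])).round(1) for i in(1,2)])
print('before');cen(load('t0'),142);print('now');cen(b,82)
cv2.imwrite('pics/c6.png',cv2.resize(p[60:270,80:340],(743,600)))
E
python3 st.py
```

```text
before
[129.1 229.2] stage c [-38.7 131. ] x [-68.7 -68.1  -9.3  -8.7] sides [np.float64(61.4), np.float64(59.5)] angle to ex [np.float64(-89.4), np.float64(-176.8)]
[208.1 214.6] stage c [-34.8  -0.2] x [-66.1 -62.9  -6.8  -3.5] sides [np.float64(70.9), np.float64(59.4)] angle to ex [np.float64(-92.6), np.float64(178.0)]
[283.5 199.2] stage c [ -37.4 -128.2] x [-67.6 -66.5  -8.3  -7.1] sides [np.float64(61.5), np.float64(59.5)] angle to ex [np.float64(-88.9), np.float64(179.8)]
now
[129.  229.1] stage c [-38.5 131.1] x [-68.6 -68.3  -8.8  -8.5] sides [np.float64(60.5), np.float64(59.9)] angle to ex [np.float64(-90.2), np.float64(-177.7)]
[208.  214.5] stage c [-34.7  -0.1] x [-65.9 -62.7  -6.8  -3.5] sides [np.float64(71.2), np.float64(59.2)] angle to ex [np.float64(-92.6), np.float64(178.0)]
[272.6 159.3] stage c [  43.5 -127.8] x [-21.4 -20.6 107.8 108.3] sides [np.float64(62.2), np.float64(129.2)] angle to ex [np.float64(-90.5), np.float64(178.2)]
6.725 [ 438.4 -364.   242.9] stage [-210.2 -389.2] F [-0.1  0.3 -0.1] gap 23.948177027828567 q [-0.81  0.38  1.66  0.    1.09 -2.55]
rot left [0.07 0.12 0.08] rel to (-105,-128,122) [  58.8  275.4 -120.9]
```

View pics/c6.png

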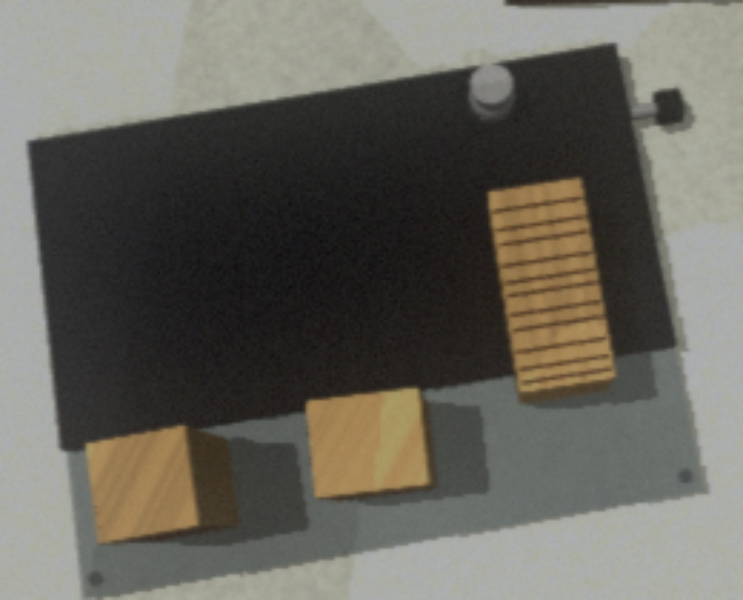

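The block lies square on the plate, rings up. Its foot is about 21 mm short of the edge, inside the -45 to +40 mm window, so I'm handing in.

```bash
python3 -c "
from h import *
print(robot.hand_in())"
```

```text
the job is handed in; nothing more can be done
None
```

I tipped the tallest block over the plate's edge by pushing high on its ringed face with the partly closed fingers. I then drew the arm clear and handed the job in at about 6.7 s; hand-in gives no verdict.

The last top view, before hand-in, showed:
- **Tall block:** it lies flat on the plate with its rings up, measuring 129 x 62 mm if its top is at 82 mm. It is within about 2° of square to the edge.
- **Foot end:** it is about 21 mm short of the edge, inside the allowed 45 mm short to 40 mm past. My estimate includes a little of the visible foot face, so the true figure may be slightly smaller.
- **Shorter blocks:** both still stand, within about 0.3 mm of where they started.
- **Arm:** it touches nothing, and the force reading is about zero.

No check failed or disagreed. I did not measure the 15° lean directly: I saw the block leaning with its foot at the edge partway through, before it went over.

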